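# Flip the tag on the laser marking fixture

## Robot

A 6-joint arm with a two-finger parallel gripper is mounted at the origin on the work surface. World frame = base frame: x ahead of the robot, y to its left, z up, the work surface at z = 0. Lengths are in m, angles in rad, forces in N, time in s.
With the tool pointing down it reaches from about 0.375 to 0.75 m from the base axis. Payload 9 kg.
Tool frame: the origin (TCP) lies on the centre line of the jaws, within the pads' length; the fingertips stand 11 mm ahead of it and the grasp point (between the pads) lies 8 mm behind it; x points along the fingers, z is the direction in which the jaws open and shut, and the axes are right-handed (so a half turn about x gives the same grasp; the last joint's range is limited). The gripper opens to 85 mm and grips with 20 to 120 N. Pads are 22 mm wide; open, the fingers measure 114 mm over their backs; the gripper's body (76 mm by 85 mm) begins 54 mm behind the grasp point. The pads swing forward as they close: fully open they stand 13 mm farther back than shut.
Start: joints at [-1.504, 0.104, 0.097, 1.564, 0, 1.353], TCP at [0.169, -0.576, 0.242] pointing down, gripper open.
Joint ranges: [-2.99, 2.99], [-0.84, 1.86], [-1.1, 1.16], [-1.84, 2.11], [-1.51, 1.56], [-3.14, 3.14]. Speed limits (rad/s): [2.22, 2.22, 2.57, 3.14, 3.14, 3.14].

## Interface

Orientations are given as a rotation vector (axis times angle).
In Python, from cell import env gives the robot as it stands.
- The arm moves only by the tool jog_arm, never from a script. Its argument "increments" is a list of rows, each an object of numbers: "dx", "dy", "dz": the shift along the tool's x, y, z in m; "ax", "ay", "az": the turn, a rotation vector about the tool's x, y, z in rad; "fingers": the opening, from 0 (shut) to 1 (fully open). A call has exactly 5 rows; each row shifts and turns the commanded pose from where the row before left it, along the tool's axes as they then stand; what a row does not reach is not made up. A row lasts 1/10 s, in which the tool goes at most 50 mm and 8.59 degrees, less where a joint would pass 70% of its speed; a pose out of reach is approached as far as the arm can. A call with a gripper value outside its range is refused whole. The fingers move at their own pace and stop on an object; "force" is the grip in N (left out, the last holds). Time passes only in rows, so rows that do not move let the fingers close, or fill a call up. It gives the time, the measured TCP pose, the force and the opening at its end, in the units of the state.
- env.state(): the state, without advancing time (a new reading comes with each control period).
- env.capture(name): name is "scene" or "top"; returns (picture, depth): 400x640x3 uint8, blue, green, red; 400x640 float32, m along the optical axis (not along the pixel's ray), 0 where there is no reading.
- env.camera_model(name): a dict with "intrinsics" (3x3 intrinsics, pixels), "origin" and "attitude" of the camera in the world. Camera axes: x right, y down, z forward; pixel columns grow to the right and rows downward; lengths in m; the calibration is good to about 2 mm. A picture is of the moment at which its call begins. camera_model takes no time and is no camera call.
- env.finish_job(): hands the job in, once; it reports no verdict.
The state is a dict: "time_s": time; "qpos": joint angles; "qd": joint speeds; "joint_torque": joint torques, N m; "tcp_pos": TCP position; "tool_rot": TCP orientation; "wrist_force": force on the tool from outside, world axes, zero at the start; "ft_torque": the same for the moment, N m; "gripper_width": finger opening in m.
Only numpy, scipy, OpenCV 4.12 (cv2) and the standard library are available. Lean on these libraries where they do the work, as an engineer would, in place of code of your own. Each camera call takes 0.05 s, during which the arm holds its last target.

## Task

Turn the flat metal tag on the marking fixture over so that its blue face is up, without grasping or picking it up: with the fingertips push it along the bed until it tips up and leans against the slanted back stop, then push its upper end back over, towards the robot, so that it falls onto its other face. Leave it lying flat on the black bed inside the white frame, and do not disturb the other things on the table.

Things in the scene. Friction and masses are not known exactly. Their poses are not given: they have to be found in the camera images.
- fixture: Fixed marking fixture: black flat bed, top 12 mm above the table; origin at table level, bed from x -145 to +125 mm, y -135 to +135 mm of it. Its x axis points from the robot's side towards the back stop. A painted white frame (no height) marks the field x -97 to +50 mm, y -67 to +67 mm; the foot of the back stop closes its fourth side.
- stop: Back stop fixed on the bed, origin and axes as the fixture's. Its slippery orange front starts at the bed (point stop_toe) and slopes up and away from the robot at 60 degrees from level to the top edge (point stop_top). 130 mm wide (y -65 to +65 mm); upright back at x = +88 mm. A tag pushed fully home rests on it unaided at 60 degrees, its rear edge at the toe, 34 mm of it above the stop.
- stop_toe (a point): Middle of the foot of the stop's sloping front, on the bed, at fixture x +50 mm, 12 mm above the table
- stop_top (a point): Middle of the stop's top edge, at fixture x +73 mm, 40 mm above the bed, 52 mm above the table
- tag: Loose rigid metal tag, 80 mm (its x) by 60 mm (its y) by 5 mm thick, about 65 g, four small black holes. One face bare aluminium, the other blue. It starts flat on the bed with the bare face up. Origin: centre of the blue face; its z axis leaves the bare face, so z points up at the start and down when flipped; at the start its x axis points roughly at the stop.
- tag_mid (a point): Centre of the tag, in the middle of its thickness
- tag_near (a point): Middle of the tag's edge at its -x end (the edge towards the robot at the start)
- tag_far (a point): Middle of the tag's edge at its +x end (the edge towards the stop at the start)
- tag_left (a point): Middle of the tag's +y side edge
- tag_right (a point): Middle of the tag's -y side edge
- fitting: On the bed beside the tag, on one side of the fixture: brass pipe fitting standing upright, 31 mm across, 42 mm tall, origin at the centre of its underside; bystander, leave it alone
- sleeve: On the bed beside the tag, on the other side: yellow plastic sleeve standing upright, 28 mm across, 50 mm tall, origin at the centre of its underside; bystander, leave it alone
- driver: Loose screwdriver lying on the table to one side, about 200 mm long; bystander
- jar: Loose jar with an orange cap standing on the table to one side, 56 mm across, 75 mm tall; bystander
- stock0: In the grey tray: brass pipe fitting standing upright, 31 mm across, 42 mm tall, origin at the centre of its underside; bystander, leave it alone
- stock1: In the grey tray: brass pipe fitting standing upright, 31 mm across, 42 mm tall, origin at the centre of its underside; bystander, leave it alone
- stock2: In the grey tray: brass pipe fitting standing upright, 31 mm across, 42 mm tall, origin at the centre of its underside; bystander, leave it alone
Not all that is in view belongs to the job. Several things have the shape of the tag; the one meant has the colours described above.

How it is judged:
By the outcome, as a careful person would: the job done as asked, in the order asked, and still so for the second after the job is handed in, with the robot touching nothing.
It also fails if it takes over 54 s, if anything falls off the work surface, if the arm or the gripper's body presses on something with over 40 N, if the wrist force passes 120 N, or if a joint passes its speed limit or range.

## Working session

There is one attempt and no reset: what is moved stays moved. The work goes in short steps, Python scripts to look and compute and a tool call to move; the robot and the scene stay as the last step left them, time stands still between calls to the robot, and variables do not carry over. Pictures are saved under pics/ and viewed, and the job is handed in when it is done.

Besides the shell and the picture viewer there is one more tool, called after "Emit:" as name(argument=value, ...) on one line, values as JSON. jog_arm: Moves the arm, as the interface text tells. Its arguments: {"type":"object","properties":{"increments":{"type":"array"},"force":{"type":"number"}},"required":["increments"]}

```bash
ls; mkdir -p pics; cat > h.py <<'E'
import numpy as np, cv2
from cell import env
def snap(n,tag):
    im,d=env.capture(n); cv2.imwrite(f'pics/{tag}.png',im); np.save(f'pics/{tag}.npy',d); return im,d
def cam(n):
    m=env.camera_model(n); K=np.array(m['intrinsics']);o=np.array(m['origin']);R=np.array(m['attitude'])
    if R.shape!=(3,3): R=cv2.Rodrigues(R.astype(float))[0]
    return K,o,R
def ray(n,u,v,z):
    K,o,R=cam(n); d=R@np.linalg.inv(K)@np.array([u,v,1.]); return o+d*(z-o[2])/d[2]
def proj(n,p):
    K,o,R=cam(n); c=K@(R.T@(np.array(p)-o)); return c[:2]/c[2]
def pts(n,d):
    K,o,R=cam(n); v,u=np.mgrid[:d.shape[0],:d.shape[1]]
    c=np.stack([u,v,np.ones_like(u)],-1)@np.linalg.inv(K).T*d[...,None]
    return c@R.T+o
E
python3 - <<'E'
from h import *
for n in('scene','top'):
    print(env.camera_model(n)); snap(n,n+'0')
print(env.state())
E
```

```text
pics
{'intrinsics': array([[366.8903307 ,   0.        , 318.62263281],
       [  0.        , 366.8903307 , 199.20642074],
       [  0.        ,   0.        ,   1.        ]]), 'origin': array([1.01771205, 0.76092067, 0.62107256]), 'attitude': array([-0.76028292, -2.41877723,  1.29757326])}
{'intrinsics': array([[463.36608415,   0.        , 318.79720987],
       [  0.        , 463.36608415, 197.7869628 ],
       [  0.        ,   0.        ,   1.        ]]), 'origin': array([0.30073415, 0.05379844, 1.5486126 ]), 'attitude': array([-2.13723007,  2.16214861, -0.15515049])}
{'time_s': 0.1, 'qpos': array([-1.50369478e+00,  1.04629789e-01,  9.65349242e-02,  1.56388922e+00,
        3.32583767e-06,  1.35309565e+00]), 'qd': array([-4.31459353e-05, -1.67624229e-03,  3.49029009e-03, -8.84520995e-04,
        1.01493631e-03, -1.52426058e-03]), 'joint_torque': array([ 8.06391123e-03, -5.58201528e+01,  5.04723394e+01,  1.29095427e-02,
       -1.04610340e-04,  3.57385375e-05]), 'tcp_pos': array([ 0.16857074, -0.5755364 ,  0.24159914]), 'tool_rot': array([ 0.99774485,  1.33136419, -0.99624363]), 'wrist_force': array([-0.68199086,  0.10666642,  0.79323257]), 'ft_torque': array([ 0.00542932,  0.05674714, -0.01580464]), 'gripper_width': 0.08510583797889121}
```

View pics/top0.png

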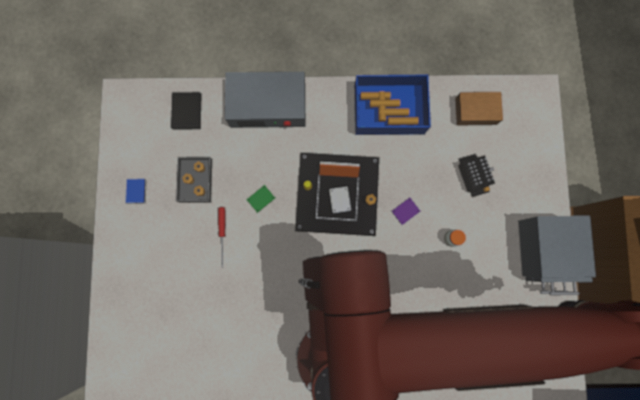

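View pics/scene0.png

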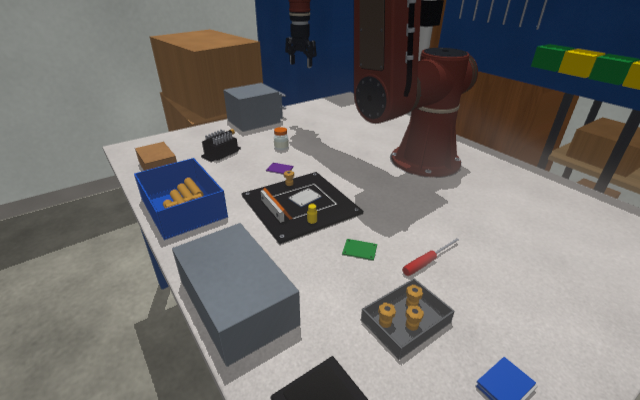

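The top view shows the fixture around (338,194), with the orange stop at (339,170) and the bare tag at (341,200). The sleeve is at (308,185) and the fitting at (371,199). Next I'll measure them.

```bash
cat > m.py <<'E'
from h import *
im=cv2.imread('pics/top0.png');d=np.load('pics/top0.npy')
g=im.max(2)
# bed contour
roi=np.zeros(g.shape,np.uint8);roi[140:245,285:392]=1
bm=((g<75)*roi).astype(np.uint8)
c=max(cv2.findContours(cv2.morphologyEx(bm,cv2.MORPH_CLOSE,np.ones((9,9))),0,2)[0],key=cv2.contourArea)
r=cv2.minAreaRect(c);print('bed px',r)
bx=[ray('top',u,v,.012)[:2] for u,v in cv2.boxPoints(r)];bx=np.array(bx);print(bx.round(4),np.linalg.norm(bx-np.roll(bx,1,0),axis=1))
hsv=cv2.cvtColor(im,cv2.COLOR_BGR2HSV)
r2=np.zeros_like(roi);r2[185:218,326:357]=1
tm=((g>120)*r2).astype(np.uint8)
c=max(cv2.findContours(cv2.morphologyEx(tm,cv2.MORPH_OPEN,np.ones((3,3))),0,2)[0],key=cv2.contourArea)
r=cv2.minAreaRect(c);print('tag px',r)
bx=np.array([ray('top',u,v,.017)[:2] for u,v in cv2.boxPoints(r)]);print(bx.round(4),bx.mean(0),np.linalg.norm(bx-np.roll(bx,1,0),axis=1))
cv2.imwrite('pics/crop0.png',cv2.resize(im[140:245,285:392],None,fx=5.5,fy=5.5,interpolation=cv2.INTER_CUBIC))
s=cv2.imread('pics/scene0.png');cv2.imwrite('pics/crops0.png',cv2.resize(s[160:245,235:370],None,fx=5.5,fy=5.5,interpolation=cv2.INTER_CUBIC))
E
python3 m.py
```

```text
bed px ((336.7972106933594, 193.8025360107422), (80.0462417602539, 78.52839660644531), 3.052882671356201)
[[ 0.4089  0.1288]
 [ 0.6751  0.1134]
 [ 0.6572 -0.1577]
 [ 0.3917 -0.1359]] [0.26522006 0.26658006 0.27168232 0.26636709]
tag px ((339.7399597167969, 199.1800079345703), (23.4759464263916, 17.819089889526367), 81.8698959350586)
[[ 0.548   0.0124]
 [ 0.5559 -0.0469]
 [ 0.4774 -0.0563]
 [ 0.4697  0.0025]] [ 0.51275136 -0.02207968] [0.07898129 0.05975707 0.07905303 0.05933362]
```

View pics/crop0.png

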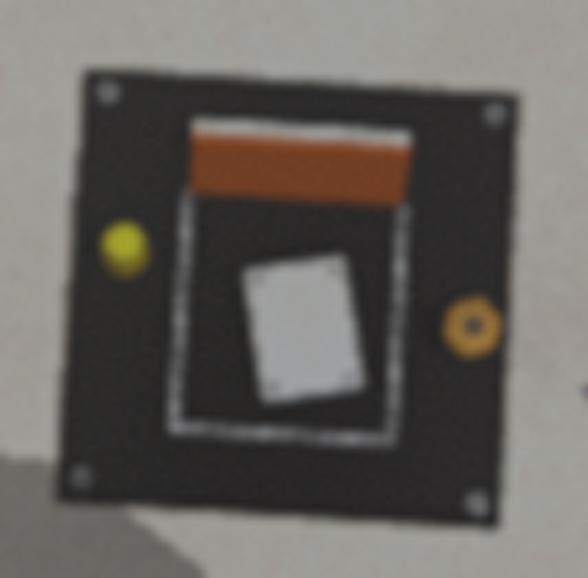

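View pics/crops0.png

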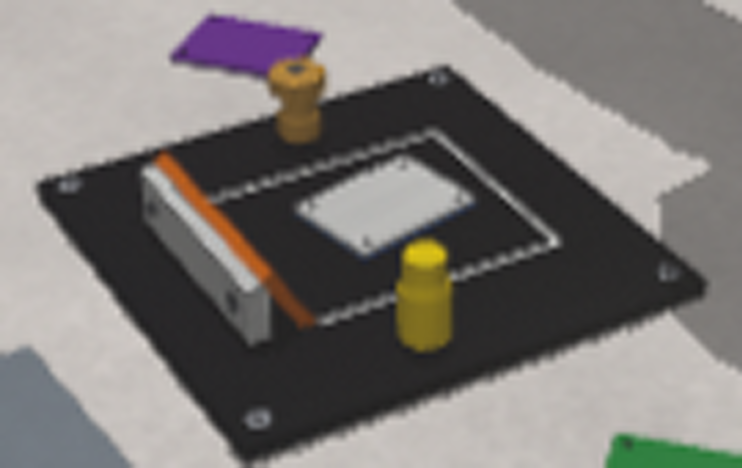

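```bash
python3 - <<'E'
from h import *
for n,c in dict(toeL=(190,193),toeR=(406,207),frL=(172,432),frR=(392,443)).items():
    # resize maps dst->(x+.5)/5.5-.5
    u=285+(c[0]+.5)/5.5-.5;v=140+(c[1]+.5)/5.5-.5
    print(n,ray('top',u,v,.012).round(4))
a=np.deg2rad(-3.6);O=np.array([.5432,-.0135])
ex=np.array([np.cos(a),np.sin(a)]);ey=np.array([-ex[1],ex[0]])
for n,(x,y) in dict(toeL=(50,65),toeR=(50,-65),frL=(-97,67),frR=(-97,-67)).items(): print(n,(O+ex*x/1e3+ey*y/1e3).round(4))
# from scene: project expected features
s=cv2.imread('pics/scene0.png')
def P(x,y,z):
    p=O+ex*x+ey*y; return proj('scene',[*p,z])
big=cv2.resize(s[160:245,235:370],None,fx=5.5,fy=5.5,interpolation=cv2.INTER_CUBIC)
for q in [(.05,.065,.012),(.05,-.065,.012),(-.097,.067,.012),(-.097,-.067,.012),(.125,.135,.012),(-.145,-.135,.012),(-.145,.135,.012),(.125,-.135,.012),(.073,.065,.052),(.073,-.065,.052)]:
    u,v=P(*q); cv2.circle(big,(int((u-235+.5)*5.5),int((v-160+.5)*5.5)),4,(0,255,0),1)
for q in [(.548,.0124),(.5559,-.0469),(.4774,-.0563),(.4697,.0025)]:
    u,v=proj('scene',[*q,.017]); cv2.circle(big,(int((u-235+.5)*5.5),int((v-160+.5)*5.5)),4,(255,0,255),1)
cv2.imwrite('pics/chk0.png',big)
R=cv2.Rodrigues(env.state()['tool_rot'])[0];print(R.round(3))
E
```

```text
toeL [0.5975 0.0457 0.012 ]
toeR [ 0.5873 -0.0866  0.012 ]
frL [0.4505 0.0583 0.012 ]
frR [ 0.4423 -0.0747  0.012 ]
toeL [0.5972 0.0482]
toeR [ 0.589  -0.0815]
frL [0.4506 0.0595]
frR [ 0.4422 -0.0743]
[[-0.     0.96   0.281]
 [ 0.001  0.281 -0.96 ]
 [-1.     0.    -0.001]]
```

View pics/chk0.png

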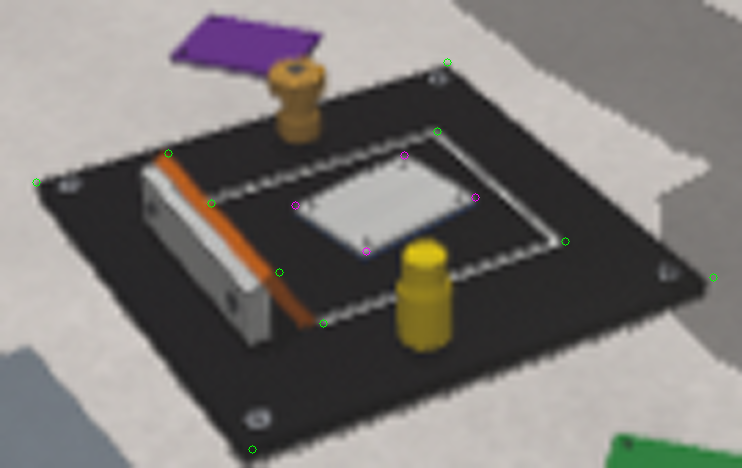

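The picture shows the projected fixture (green) and tag (magenta) corners within about 2 mm of the image. So the fixture is at about (0.543,-0.014) with yaw -3.7°, and the tag is yawed +11° relative to it. First I turn the tool so the jaws lie along the fixture's y.

Emit:
jog_arm(increments=[{"ax":0.1165,"fingers":0.35},{"ax":0.1165,"fingers":0.35},{"ax":0.1165,"fingers":0.35},{"fingers":0.35},{"fingers":0.35}], force=30)

```text
validation failed for argument at $.in...
```

```bash
cat >> h.py <<'E'
A=np.deg2rad(-3.7);O=np.array([.543,-.014])
ex=np.array([np.cos(A),np.sin(A)]);ey=np.array([-ex[1],ex[0]])
def fx(p): q=np.array(p)[:2]-O; return np.array([q@ex,q@ey])
def go(x,y,z):
    s=env.state();R=cv2.Rodrigues(s['tool_rot'])[0];p=np.array([*(O+ex*x+ey*y),z])
    t=fx(s['tcp_pos']);print('t',s['time_s'],'now fix',(t*1e3).round(1),'z',(s['tcp_pos'][2]*1e3).round(1),'F',s['wrist_force'].round(1),'w',round(s['gripper_width']*1e3,1))
    Ex=np.array([*ex,0]);print('tooly.ex',(R[:,1]@Ex).round(4),'yaw err deg',np.rad2deg(np.arctan2(R[1,1],R[0,1])-A).round(2),'tilt',R[2].round(4));print('tool shift mm',(R.T@(p-s['tcp_pos'])*1e3).round(1))
E
python3 -c "
from h import *
go(-.1,-.014,.1)"
```

```text
t 0.1 now fix [-337.4 -584.5] z 241.6 F [-0.7  0.1  0.8] w 85.1
tooly.ex 0.9396 yaw err deg 20.02 tilt [-1.0e+00  3.0e-04 -1.2e-03]
tool shift mm [ 142.2  418.3 -454.6]
```

Emit:
jog_arm(increments=[{"dx":0,"dy":0,"dz":0,"ax":0.1165,"ay":0,"az":0,"fingers":0.35},{"dx":0,"dy":0,"dz":0,"ax":0.1165,"ay":0,"az":0,"fingers":0.35},{"dx":0,"dy":0,"dz":0,"ax":0.1165,"ay":0,"az":0,"fingers":0.35},{"dx":0,"dy":0,"dz":0,"ax":0,"ay":0,"az":0,"fingers":0.35},{"dx":0,"dy":0,"dz":0,"ax":0,"ay":0,"az":0,"fingers":0.35}], force=30)

```text
time_s: 0.6
tcp_pos: [0.1686, -0.5757, 0.242]
tool_rot: [1.255, 1.18, -1.254]
wrist_force: [0.2, 0.5, 0.0]
gripper_width: 0.0298
```

```bash
python3 -c "
from h import *
go(-.1,-.014,.1)"
```

```text
t 0.6 now fix [-337.4 -584.7] z 242.0 F [0.2 0.5 0. ] w 29.8
tooly.ex 1.0 yaw err deg 0.18 tilt [-1.e+00 -1.e-04 -5.e-04]
tool shift mm [ 142.3  239.2 -569.9]
```

Emit:
jog_arm(increments=[{"dx":0,"dy":0.016,"dz":-0.038,"ax":0,"ay":0,"az":0,"fingers":0.35},{"dx":0,"dy":0.016,"dz":-0.038,"ax":0,"ay":0,"az":0,"fingers":0.35},{"dx":0,"dy":0.016,"dz":-0.038,"ax":0,"ay":0,"az":0,"fingers":0.35},{"dx":0,"dy":0.016,"dz":-0.038,"ax":0,"ay":0,"az":0,"fingers":0.35},{"dx":0,"dy":0.016,"dz":-0.038,"ax":0,"ay":0,"az":0,"fingers":0.35}])

```text
time_s: 1.1
tcp_pos: [0.2611, -0.3899, 0.2422]
tool_rot: [1.254, 1.179, -1.255]
wrist_force: [0.2, 0.0, 0.6]
gripper_width: 0.0299
```

Emit:
jog_arm(increments=[{"dx":0,"dy":0.016,"dz":-0.038,"ax":0,"ay":0,"az":0,"fingers":0.35},{"dx":0,"dy":0.016,"dz":-0.038,"ax":0,"ay":0,"az":0,"fingers":0.35},{"dx":0,"dy":0.016,"dz":-0.038,"ax":0,"ay":0,"az":0,"fingers":0.35},{"dx":0,"dy":0.016,"dz":-0.038,"ax":0,"ay":0,"az":0,"fingers":0.35},{"dx":0,"dy":0.016,"dz":-0.038,"ax":0,"ay":0,"az":0,"fingers":0.35}])

```text
time_s: 1.6
tcp_pos: [0.3532, -0.2055, 0.2424]
tool_rot: [1.254, 1.179, -1.255]
wrist_force: [1.1, 0.1, -0.7]
gripper_width: 0.0296
```

Emit:
jog_arm(increments=[{"dx":0,"dy":0.016,"dz":-0.038,"ax":0,"ay":0,"az":0,"fingers":0.35},{"dx":0,"dy":0.016,"dz":-0.038,"ax":0,"ay":0,"az":0,"fingers":0.35},{"dx":0,"dy":0.016,"dz":-0.038,"ax":0,"ay":0,"az":0,"fingers":0.35},{"dx":0,"dy":0.016,"dz":-0.038,"ax":0,"ay":0,"az":0,"fingers":0.35},{"dx":0,"dy":0.016,"dz":-0.038,"ax":0,"ay":0,"az":0,"fingers":0.35}])

```text
time_s: 2.1
tcp_pos: [0.4454, -0.0208, 0.2424]
tool_rot: [1.254, 1.179, -1.254]
wrist_force: [1.1, -1.2, 0.1]
gripper_width: 0.03
```

```bash
python3 -c "
from h import *
go(-.1,-.014,.1)"
```

```text
t 2.1 now fix [-96.9 -13.1] z 242.4 F [ 1.1 -1.2  0.1] w 30.0
tooly.ex 1.0 yaw err deg 0.19 tilt [-1.e+00  6.e-04  3.e-04]
tool shift mm [142.4  -3.2   0.9]
```

Emit:
jog_arm(increments=[{"dx":0.04,"dy":-0.001,"dz":0,"ax":0,"ay":0,"az":0,"fingers":0.35},{"dx":0.04,"dy":-0.001,"dz":0,"ax":0,"ay":0,"az":0,"fingers":0.35},{"dx":0.04,"dy":-0.001,"dz":0,"ax":0,"ay":0,"az":0,"fingers":0.35},{"dx":0.04,"dy":-0.001,"dz":0,"ax":0,"ay":0,"az":0,"fingers":0.35},{"dx":0.03,"dy":-0.001,"dz":0,"ax":0,"ay":0,"az":0,"fingers":0.35}])

```text
time_s: 2.6
tcp_pos: [0.4389, -0.0218, 0.0498]
tool_rot: [1.254, 1.181, -1.255]
wrist_force: [0.2, -0.9, 0.8]
gripper_width: 0.0299
```

```bash
python3 -c "
from h import *
go(-.1,-.014,.03)
s,_=snap('scene','s1');cv2.imwrite('pics/s1c.png',cv2.resize(s[140:245,235:370],None,fx=5.5,fy=5.5,interpolation=cv2.INTER_CUBIC))"
```

```text
t 2.6 now fix [-103.4  -14.5] z 49.8 F [ 0.2 -0.9  0.8] w 29.9
tooly.ex 1.0 yaw err deg 0.19 tilt [-1.0e+00 -1.6e-03 -4.0e-04]
tool shift mm [19.7  3.5 -0.5]
```

View pics/s1c.png

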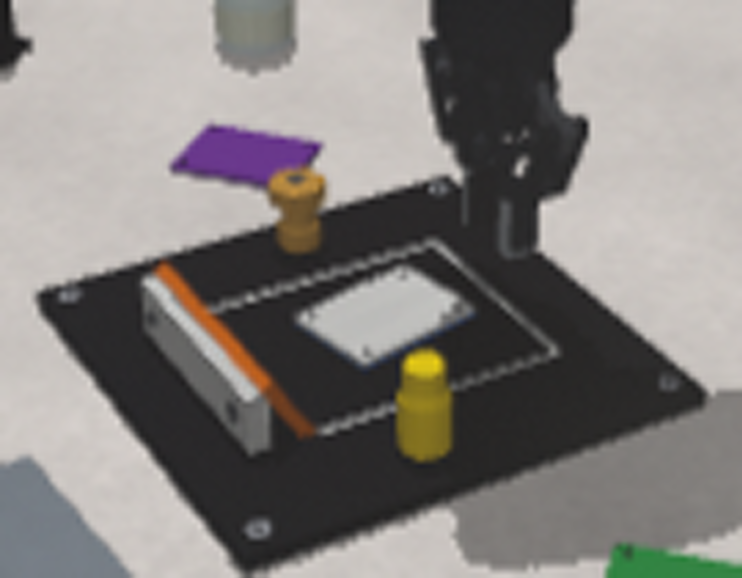

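The view shows the fingers at (500,210) in the crop, behind the tag and clear of it, with the tag untouched. Next I lower and feel for the bed.

Emit:
jog_arm(increments=[{"dx":0.012,"dy":0,"dz":0,"ax":0,"ay":0,"az":0,"fingers":0.35},{"dx":0.006,"dy":0,"dz":0,"ax":0,"ay":0,"az":0,"fingers":0.35},{"dx":0.003,"dy":0,"dz":0,"ax":0,"ay":0,"az":0,"fingers":0.35},{"dx":0,"dy":0,"dz":0,"ax":0,"ay":0,"az":0,"fingers":0.35},{"dx":0,"dy":0,"dz":0,"ax":0,"ay":0,"az":0,"fingers":0.35}])

```text
time_s: 3.15
tcp_pos: [0.4407, -0.0225, 0.0323]
tool_rot: [1.257, 1.177, -1.256]
wrist_force: [-0.2, 0.4, 0.2]
gripper_width: 0.0297
```

```bash
python3 -c "
from h import *
go(-.1,-.014,.022)"
```

```text
t 3.15 now fix [-101.6  -15.1] z 32.3 F [-0.2  0.4  0.2] w 29.7
tooly.ex 1.0 yaw err deg 0.01 tilt [-1.0e+00  1.4e-03  5.0e-04]
tool shift mm [10.3  1.6 -1.1]
```

Emit:
jog_arm(increments=[{"dx":0.002,"dy":0,"dz":0,"ax":0,"ay":0,"az":0,"fingers":0.35},{"dx":0.002,"dy":0,"dz":0,"ax":0,"ay":0,"az":0,"fingers":0.35},{"dx":0.002,"dy":0,"dz":0,"ax":0,"ay":0,"az":0,"fingers":0.35},{"dx":0.001,"dy":0,"dz":0,"ax":0,"ay":0,"az":0,"fingers":0.35},{"dx":0,"dy":0,"dz":0,"ax":0,"ay":0,"az":0,"fingers":0.35}])

```text
time_s: 3.65
tcp_pos: [0.4398, -0.0222, 0.0241]
tool_rot: [1.257, 1.178, -1.257]
wrist_force: [-0.4, 0.1, -0.4]
gripper_width: 0.0297
```

Emit:
jog_arm(increments=[{"dx":0.001,"dy":0,"dz":0,"ax":0,"ay":0,"az":0,"fingers":0.35},{"dx":0,"dy":0,"dz":0,"ax":0,"ay":0,"az":0,"fingers":0.35},{"dx":0.001,"dy":0,"dz":0,"ax":0,"ay":0,"az":0,"fingers":0.35},{"dx":0,"dy":0,"dz":0,"ax":0,"ay":0,"az":0,"fingers":0.35},{"dx":0,"dy":0,"dz":0,"ax":0,"ay":0,"az":0,"fingers":0.35}])

```text
time_s: 4.15
tcp_pos: [0.4401, -0.0223, 0.0226]
tool_rot: [1.257, 1.178, -1.257]
wrist_force: [-1.7, 0.5, 4.5]
gripper_width: 0.0302
```

Contact with the bed comes at TCP z≈22.6 mm, as expected. I lift about 1.7 mm and start to push.

Emit:
jog_arm(increments=[{"dx":-0.0017,"dy":0,"dz":0,"ax":0,"ay":0,"az":0,"fingers":0.35},{"dx":0,"dy":0.008,"dz":0,"ax":0,"ay":0,"az":0,"fingers":0.35},{"dx":0,"dy":0.008,"dz":0,"ax":0,"ay":0,"az":0,"fingers":0.35},{"dx":0,"dy":0.006,"dz":0,"ax":0,"ay":0,"az":0,"fingers":0.35},{"dx":0,"dy":0.006,"dz":0,"ax":0,"ay":0,"az":0,"fingers":0.35}])

```text
time_s: 4.65
tcp_pos: [0.4684, -0.024, 0.0238]
tool_rot: [1.256, 1.178, -1.257]
wrist_force: [-0.4, -0.1, -0.2]
gripper_width: 0.0299
```

Emit:
jog_arm(increments=[{"dx":0,"dy":0.006,"dz":0,"ax":0,"ay":0,"az":0,"fingers":0.35},{"dx":0,"dy":0.006,"dz":0,"ax":0,"ay":0,"az":0,"fingers":0.35},{"dx":0,"dy":0.006,"dz":0,"ax":0,"ay":0,"az":0,"fingers":0.35},{"dx":0,"dy":0.006,"dz":0,"ax":0,"ay":0,"az":0,"fingers":0.35},{"dx":0,"dy":0,"dz":0,"ax":0,"ay":0,"az":0,"fingers":0.35}])

```text
time_s: 5.15
tcp_pos: [0.4926, -0.0258, 0.0241]
tool_rot: [1.257, 1.177, -1.256]
wrist_force: [-0.7, -0.2, 0.1]
gripper_width: 0.0296
```

```bash
python3 -c "
from h import *
go(.034,-.014,.0245)
s,_=snap('scene','s2');cv2.imwrite('pics/s2c.png',cv2.resize(s[140:245,235:370],None,fx=5.5,fy=5.5,interpolation=cv2.INTER_CUBIC))"
```

```text
t 5.15 now fix [-49.5 -15. ] z 24.1 F [-0.7 -0.2  0.1] w 29.6
tooly.ex 1.0 yaw err deg -0.01 tilt [-1.e+00  5.e-04  2.e-04]
tool shift mm [-0.4 83.5 -1. ]
```

View pics/s2c.png

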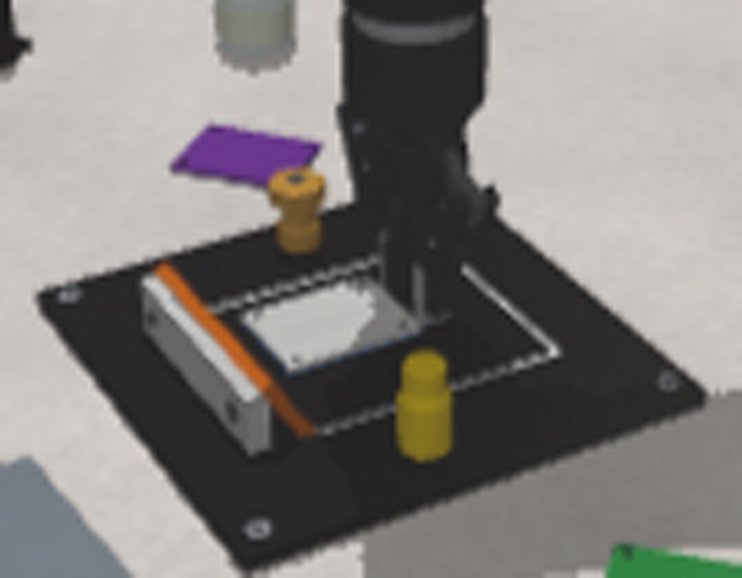

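The tag is square to the fingers, with its far edge just short of the stop (crop (270,340)). I keep pushing.

Emit:
jog_arm(increments=[{"dx":0,"dy":0.006,"dz":0,"ax":0,"ay":0,"az":0,"fingers":0.35},{"dx":0,"dy":0.006,"dz":0,"ax":0,"ay":0,"az":0,"fingers":0.35},{"dx":0,"dy":0.006,"dz":0,"ax":0,"ay":0,"az":0,"fingers":0.35},{"dx":0,"dy":0.006,"dz":0,"ax":0,"ay":0,"az":0,"fingers":0.35},{"dx":0,"dy":0.006,"dz":0,"ax":0,"ay":0,"az":0,"fingers":0.35}])

```text
time_s: 5.7
tcp_pos: [0.5223, -0.0276, 0.0239]
tool_rot: [1.257, 1.178, -1.257]
wrist_force: [-1.1, -0.0, -0.5]
gripper_width: 0.0298
```

```bash
python3 -c "
from h import *
go(.034,-.014,.0245)
s,_=snap('scene','s3');cv2.imwrite('pics/s3c.png',cv2.resize(s[140:245,235:370],None,fx=5.5,fy=5.5,interpolation=cv2.INTER_CUBIC))"
```

```text
t 5.7 now fix [-19.8 -14.9] z 23.9 F [-1.1 -0.  -0.5] w 29.8
tooly.ex 1.0 yaw err deg -0.01 tilt [-1.e+00 -1.e-04  1.e-04]
tool shift mm [-0.6 53.8 -0.9]
```

View pics/s3c.png

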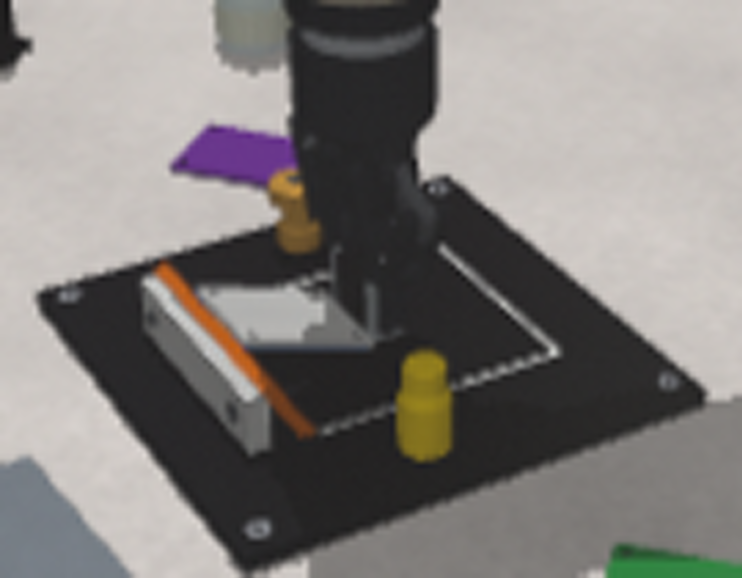

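The tag's far edge is climbing the stop at crop (220,310). I continue more slowly.

Emit:
jog_arm(increments=[{"dx":0,"dy":0.005,"dz":0,"ax":0,"ay":0,"az":0,"fingers":0.35},{"dx":0,"dy":0.005,"dz":0,"ax":0,"ay":0,"az":0,"fingers":0.35},{"dx":0,"dy":0.005,"dz":0,"ax":0,"ay":0,"az":0,"fingers":0.35},{"dx":0,"dy":0.005,"dz":0,"ax":0,"ay":0,"az":0,"fingers":0.35},{"dx":0,"dy":0.005,"dz":0,"ax":0,"ay":0,"az":0,"fingers":0.35}])

```text
time_s: 6.25
tcp_pos: [0.5473, -0.0293, 0.0241]
tool_rot: [1.257, 1.178, -1.257]
wrist_force: [-0.5, -0.0, 0.8]
gripper_width: 0.03
```

Emit:
jog_arm(increments=[{"dx":0,"dy":0.004,"dz":0,"ax":0,"ay":0,"az":0,"fingers":0.35},{"dx":0,"dy":0.004,"dz":0,"ax":0,"ay":0,"az":0,"fingers":0.35},{"dx":0,"dy":0.004,"dz":0,"ax":0,"ay":0,"az":0,"fingers":0.35},{"dx":0,"dy":0.004,"dz":0,"ax":0,"ay":0,"az":0,"fingers":0.35},{"dx":0,"dy":0,"dz":0,"ax":0,"ay":0,"az":0,"fingers":0.35}])

```text
time_s: 6.75
tcp_pos: [0.5633, -0.0303, 0.0241]
tool_rot: [1.257, 1.177, -1.256]
wrist_force: [0.4, -0.4, 0.7]
gripper_width: 0.0299
```

```bash
python3 -c "
from h import *
go(.034,-.014,.0245)
s,_=snap('scene','s4');cv2.imwrite('pics/s4c.png',cv2.resize(s[140:245,235:370],None,fx=5.5,fy=5.5,interpolation=cv2.INTER_CUBIC))"
```

```text
t 6.75 now fix [ 21.3 -15. ] z 24.1 F [ 0.4 -0.4  0.7] w 29.9
tooly.ex 1.0 yaw err deg -0.0 tilt [-1.e+00  5.e-04  1.e-04]
tool shift mm [-0.4 12.7 -1. ]
```

View pics/s4c.png

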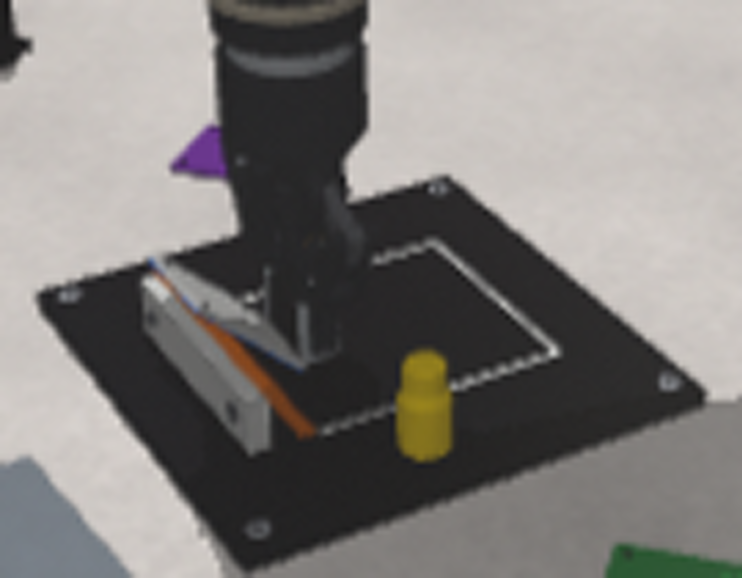

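It is leaning at about 45° with a very low force. I push it home in small steps.

Emit:
jog_arm(increments=[{"dx":0,"dy":0.003,"dz":0,"ax":0,"ay":0,"az":0,"fingers":0.35},{"dx":0,"dy":0.003,"dz":0,"ax":0,"ay":0,"az":0,"fingers":0.35},{"dx":0,"dy":0.003,"dz":0,"ax":0,"ay":0,"az":0,"fingers":0.35},{"dx":0,"dy":0.002,"dz":0,"ax":0,"ay":0,"az":0,"fingers":0.35},{"dx":0,"dy":0,"dz":0,"ax":0,"ay":0,"az":0,"fingers":0.35}])

```text
time_s: 7.3
tcp_pos: [0.574, -0.031, 0.024]
tool_rot: [1.257, 1.178, -1.257]
wrist_force: [0.1, 0.6, 0.6]
gripper_width: 0.0297
```

Emit:
jog_arm(increments=[{"dx":0,"dy":0.001,"dz":0,"ax":0,"ay":0,"az":0,"fingers":0.35},{"dx":0,"dy":0,"dz":0,"ax":0,"ay":0,"az":0,"fingers":0.35},{"dx":0,"dy":0.001,"dz":0,"ax":0,"ay":0,"az":0,"fingers":0.35},{"dx":0,"dy":0,"dz":0,"ax":0,"ay":0,"az":0,"fingers":0.35},{"dx":0,"dy":0,"dz":0,"ax":0,"ay":0,"az":0,"fingers":0.35}])

```text
time_s: 7.8
tcp_pos: [0.5757, -0.0311, 0.024]
tool_rot: [1.257, 1.178, -1.257]
wrist_force: [-0.8, 0.6, -0.7]
gripper_width: 0.0299
```

```bash
python3 -c "
from h import *
go(.034,-.014,.0245)
s,_=snap('scene','s5');cv2.imwrite('pics/s5c.png',cv2.resize(s[140:245,235:370],None,fx=5.5,fy=5.5,interpolation=cv2.INTER_CUBIC))"
```

```text
t 7.8 now fix [ 33.8 -14.9] z 24.0 F [-0.8  0.6 -0.7] w 29.9
tooly.ex 1.0 yaw err deg -0.01 tilt [-1.e+00  1.e-04  1.e-04]
tool shift mm [-0.5  0.2 -0.9]
```

View pics/s5c.png

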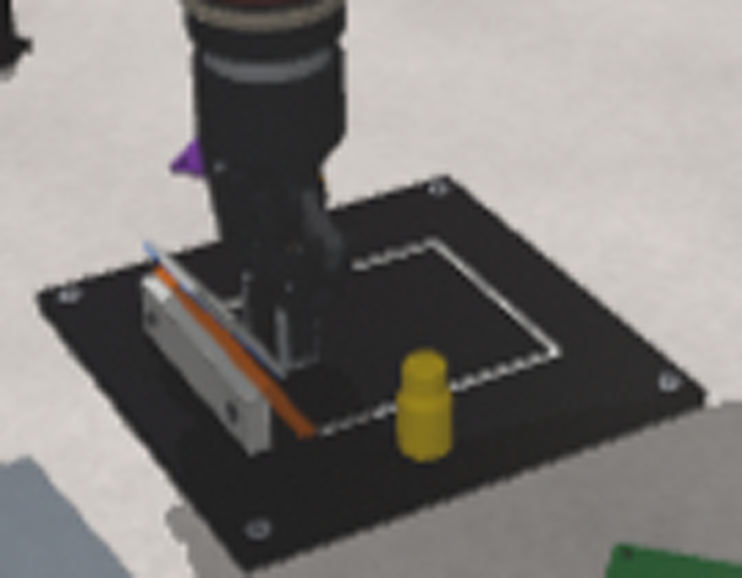

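Nearly home, and the force shows no resistance yet. I feel for the end.

Emit:
jog_arm(increments=[{"dx":0,"dy":0.001,"dz":0,"ax":0,"ay":0,"az":0,"fingers":0.35},{"dx":0,"dy":0,"dz":0,"ax":0,"ay":0,"az":0,"fingers":0.35},{"dx":0,"dy":0.001,"dz":0,"ax":0,"ay":0,"az":0,"fingers":0.35},{"dx":0,"dy":0,"dz":0,"ax":0,"ay":0,"az":0,"fingers":0.35},{"dx":0,"dy":0,"dz":0,"ax":0,"ay":0,"az":0,"fingers":0.35}])

```text
time_s: 8.35
tcp_pos: [0.5778, -0.0312, 0.024]
tool_rot: [1.257, 1.178, -1.257]
wrist_force: [-0.1, 0.0, -0.4]
gripper_width: 0.0297
```

Emit:
jog_arm(increments=[{"dx":0,"dy":0.001,"dz":0,"ax":0,"ay":0,"az":0,"fingers":0.35},{"dx":0,"dy":0,"dz":0,"ax":0,"ay":0,"az":0,"fingers":0.35},{"dx":0,"dy":0.001,"dz":0,"ax":0,"ay":0,"az":0,"fingers":0.35},{"dx":0,"dy":0,"dz":0,"ax":0,"ay":0,"az":0,"fingers":0.35},{"dx":0,"dy":0,"dz":0,"ax":0,"ay":0,"az":0,"fingers":0.35}])

```text
time_s: 8.85
tcp_pos: [0.5797, -0.0313, 0.024]
tool_rot: [1.257, 1.178, -1.257]
wrist_force: [0.0, 0.1, -0.4]
gripper_width: 0.0299
```

```bash
python3 -c "
from h import *
go(.034,-.014,.0245)
s,d=snap('scene','s6');cv2.imwrite('pics/s6c.png',cv2.resize(s[175:230,250:310],None,fx=10,fy=10,interpolation=cv2.INTER_CUBIC))
"
```

```text
t 8.85 now fix [ 37.8 -14.9] z 24.0 F [ 0.   0.1 -0.4] w 29.9
tooly.ex 1.0 yaw err deg -0.0 tilt [-1.e+00  1.e-04  1.e-04]
tool shift mm [-0.5 -3.8 -0.9]
```

View pics/s6c.png

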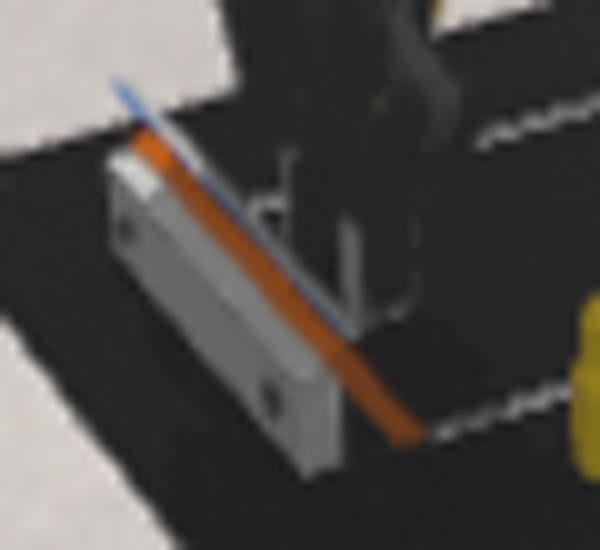

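Emit:
jog_arm(increments=[{"dx":0,"dy":0.001,"dz":0,"ax":0,"ay":0,"az":0,"fingers":0.35},{"dx":0,"dy":0,"dz":0,"ax":0,"ay":0,"az":0,"fingers":0.35},{"dx":0,"dy":0.001,"dz":0,"ax":0,"ay":0,"az":0,"fingers":0.35},{"dx":0,"dy":0,"dz":0,"ax":0,"ay":0,"az":0,"fingers":0.35},{"dx":0,"dy":0,"dz":0,"ax":0,"ay":0,"az":0,"fingers":0.35}])

```text
time_s: 9.4
tcp_pos: [0.581, -0.0314, 0.0238]
tool_rot: [1.256, 1.179, -1.258]
wrist_force: [-4.7, 0.2, 2.1]
gripper_width: 0.03
```

```bash
python3 - <<'E'
from h import *
d=np.load('pics/s6.npy');s=cv2.imread('pics/s6.png')
P=pts('scene',d)
# points of tag & stop: print fixture coords along some pixels
hsv=cv2.cvtColor(s,cv2.COLOR_BGR2HSV)
blue=(hsv[...,0]>95)&(hsv[...,0]<130)&(hsv[...,1]>80)
blue[:180]=0;blue[215:]=0;blue[:,:255]=0;blue[:,295:]=0
for v,u in np.argwhere(blue): 
    p=P[v,u];print(u,v,(fx(p)*1e3).round(1),(p[2]*1e3).round(1))
E
```

```text
262 184 [ 89.4 -45.6] 78.2
263 185 [ 89.2 -39.1] 78.2
```

The push reads -4.7 N, so the tag is home; its top edge measures at fixture x≈89, z≈78 mm, matching 60°. Now I back off and look.

Emit:
jog_arm(increments=[{"dx":0,"dy":-0.003,"dz":0,"ax":0,"ay":0,"az":0,"fingers":0.35},{"dx":0,"dy":-0.006,"dz":0,"ax":0,"ay":0,"az":0,"fingers":0.35},{"dx":0,"dy":-0.012,"dz":0,"ax":0,"ay":0,"az":0,"fingers":0.35},{"dx":0,"dy":-0.02,"dz":0,"ax":0,"ay":0,"az":0,"fingers":0.35},{"dx":0,"dy":-0.025,"dz":0,"ax":0,"ay":0,"az":0,"fingers":0.35}])

```text
time_s: 9.9
tcp_pos: [0.5156, -0.0273, 0.0241]
tool_rot: [1.257, 1.177, -1.256]
wrist_force: [0.3, -0.2, 0.6]
gripper_width: 0.0298
```

Emit:
jog_arm(increments=[{"dx":-0.03,"dy":-0.005,"dz":0,"ax":0,"ay":0,"az":0,"fingers":0.35},{"dx":-0.04,"dy":0,"dz":0,"ax":0,"ay":0,"az":0,"fingers":0.35},{"dx":-0.04,"dy":0,"dz":0,"ax":0,"ay":0,"az":0,"fingers":0.35},{"dx":-0.04,"dy":0,"dz":0,"ax":0,"ay":0,"az":0,"fingers":0.35},{"dx":-0.03,"dy":0,"dz":0,"ax":0,"ay":0,"az":0,"fingers":0.35}])

```text
time_s: 10.4
tcp_pos: [0.5112, -0.0269, 0.2069]
tool_rot: [1.257, 1.175, -1.255]
wrist_force: [0.3, -0.4, -0.4]
gripper_width: 0.0298
```

```bash
python3 - <<'E'
from h import *
go(.122,-.015,.2)
s,d=snap('scene','s7');cv2.imwrite('pics/s7c.png',cv2.resize(s[140:245,235:370],None,fx=5.5,fy=5.5,interpolation=cv2.INTER_CUBIC))
P=pts('scene',d)
for n,(x,y,z) in dict(topL=(.09,.015,.081),topR=(.09,-.045,.081)).items(): print(proj('scene',[*(O+ex*x+ey*y),z]))
m=np.zeros(d.shape,bool);m[180:222,255:300]=1
F=(P[...,:2]-O);X=F@ex;Y=F@ey;Z=P[...,2]
k=m&(Z>.056)&(Z<.1)&(X>.06)&(X<.1)
print(k.sum(),'X',X[k].min(),X[k].max(),'Y',Y[k].min(),Y[k].max(),'Z',Z[k].max())
E
```

```text
t 10.4 now fix [-30.9 -15. ] z 206.9 F [ 0.3 -0.4 -0.4] w 29.8
tooly.ex 1.0 yaw err deg -0.0 tilt [-1.0e+00  3.1e-03  7.0e-04]
tool shift mm [  7.4 152.9   0. ]
[270.83720783 192.99903127]
[261.8136773  183.29286945]
38 X 0.07344666724426904 0.09167530926333022 Y -0.04440350707328423 0.013477535381707182 Z 0.08349645616889478
```

View pics/s7c.png

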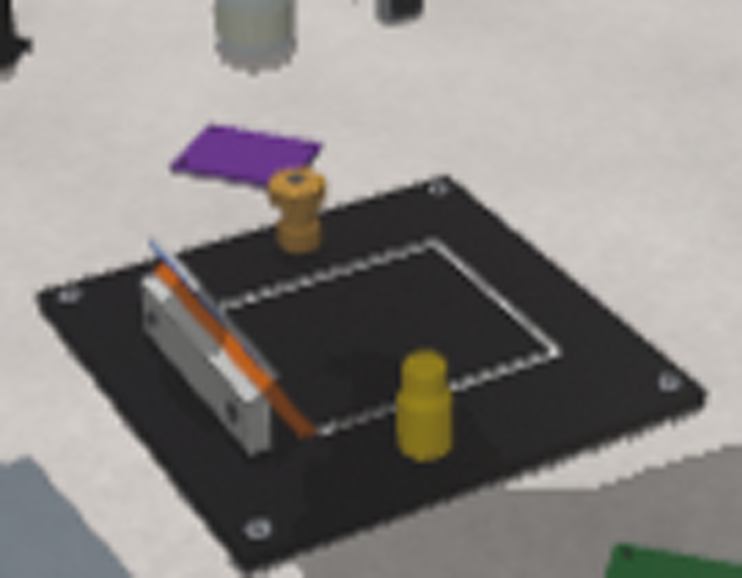

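The tag leans unaided on the stop, with its top edge running (152,243)–(225,310) in the crop and z up to 83 mm. Now I move over and behind it.

Emit:
jog_arm(increments=[{"dx":0,"dy":0.031,"dz":0,"ax":0,"ay":0,"az":0,"fingers":0.35},{"dx":0,"dy":0.031,"dz":0,"ax":0,"ay":0,"az":0,"fingers":0.35},{"dx":0,"dy":0.031,"dz":0,"ax":0,"ay":0,"az":0,"fingers":0.35},{"dx":0,"dy":0.031,"dz":0,"ax":0,"ay":0,"az":0,"fingers":0.35},{"dx":0,"dy":0.031,"dz":0,"ax":0,"ay":0,"az":0,"fingers":0.35}])

```text
time_s: 10.95
tcp_pos: [0.6666, -0.0369, 0.2037]
tool_rot: [1.257, 1.177, -1.256]
wrist_force: [0.1, -0.3, -0.1]
gripper_width: 0.0301
```

Emit:
jog_arm(increments=[{"dx":0.035,"dy":0,"dz":0,"ax":0,"ay":0,"az":0,"fingers":0.35},{"dx":0.035,"dy":0,"dz":0,"ax":0,"ay":0,"az":0,"fingers":0.35},{"dx":0.035,"dy":0,"dz":0,"ax":0,"ay":0,"az":0,"fingers":0.35},{"dx":0.023,"dy":0,"dz":0,"ax":0,"ay":0,"az":0,"fingers":0.35},{"dx":0,"dy":0,"dz":0,"ax":0,"ay":0,"az":0,"fingers":0.35}])

```text
time_s: 11.45
tcp_pos: [0.6627, -0.0362, 0.0716]
tool_rot: [1.255, 1.183, -1.261]
wrist_force: [-1.0, -0.7, -0.4]
gripper_width: 0.0301
```

```bash
python3 - <<'E'
from h import *
go(.1,-.015,.076)
s,d=snap('scene','s8');cv2.imwrite('pics/s8c.png',cv2.resize(s[140:245,235:370],None,fx=5.5,fy=5.5,interpolation=cv2.INTER_CUBIC))
E
```

```text
t 11.45 now fix [120.9 -14.4] z 71.6 F [-1.  -0.7 -0.4] w 30.1
tooly.ex 1.0 yaw err deg -0.01 tilt [-1.     -0.0062 -0.0012]
tool shift mm [ -4.3 -20.9   0.5]
```

View pics/s8c.png

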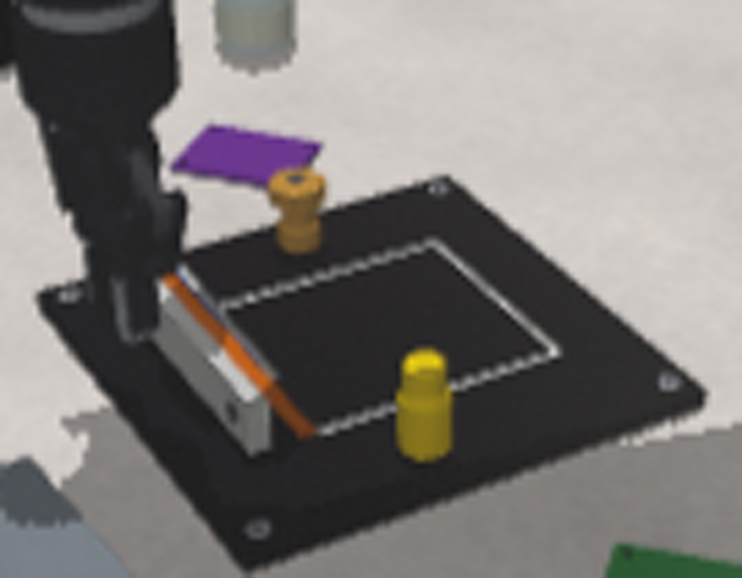

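The fingers stand behind the stop, level with the tag's upper end. I raise them slightly and push towards the robot.

Emit:
jog_arm(increments=[{"dx":-0.004,"dy":0,"dz":0,"ax":0,"ay":0,"az":0,"fingers":0.35},{"dx":0,"dy":-0.006,"dz":0,"ax":0,"ay":0,"az":0,"fingers":0.35},{"dx":0,"dy":-0.006,"dz":0,"ax":0,"ay":0,"az":0,"fingers":0.35},{"dx":0,"dy":-0.005,"dz":0,"ax":0,"ay":0,"az":0,"fingers":0.35},{"dx":0,"dy":-0.005,"dz":0,"ax":0,"ay":0,"az":0,"fingers":0.35}])

```text
time_s: 12.0
tcp_pos: [0.6432, -0.0355, 0.0805]
tool_rot: [1.257, 1.177, -1.256]
wrist_force: [-0.1, -0.7, 0.7]
gripper_width: 0.0298
```

Emit:
jog_arm(increments=[{"dx":0,"dy":-0.005,"dz":0,"ax":0,"ay":0,"az":0,"fingers":0.35},{"dx":0,"dy":-0.005,"dz":0,"ax":0,"ay":0,"az":0,"fingers":0.35},{"dx":0,"dy":-0.005,"dz":0,"ax":0,"ay":0,"az":0,"fingers":0.35},{"dx":0,"dy":-0.005,"dz":0,"ax":0,"ay":0,"az":0,"fingers":0.35},{"dx":0,"dy":0,"dz":0,"ax":0,"ay":0,"az":0,"fingers":0.35}])

```text
time_s: 12.5
tcp_pos: [0.623, -0.0341, 0.08]
tool_rot: [1.257, 1.178, -1.257]
wrist_force: [0.9, 0.4, 0.3]
gripper_width: 0.03
```

```bash
python3 - <<'E'
from h import *
go(.05,-.015,.076)
s,d=snap('scene','s9');cv2.imwrite('pics/s9c.png',cv2.resize(s[140:245,235:370],None,fx=5.5,fy=5.5,interpolation=cv2.INTER_CUBIC))
E
```

```text
t 12.5 now fix [ 81.1 -14.9] z 80.0 F [0.9 0.4 0.3] w 30.0
tooly.ex 1.0 yaw err deg -0.01 tilt [-1.e+00 -3.e-04  0.e+00]
tool shift mm [  4.  -31.1   0.1]
```

View pics/s9c.png

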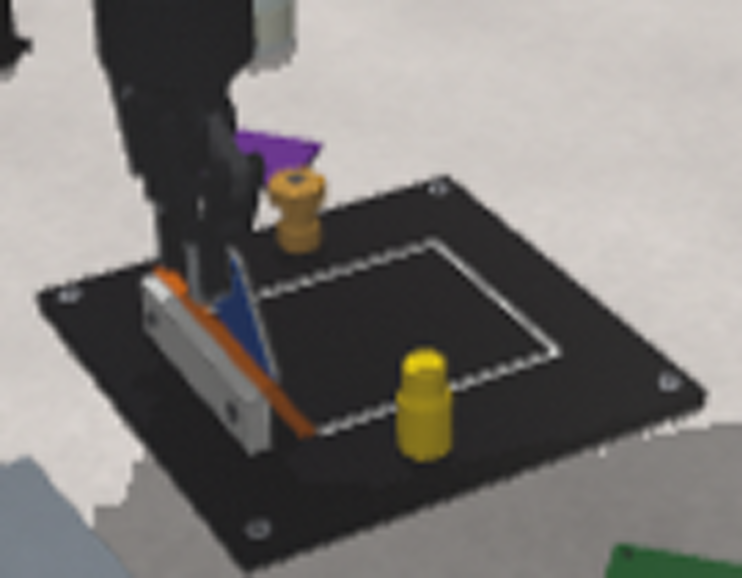

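The tag is tipping up on its foot, which has not slid; the blue face is visible at (240,330). I keep pushing.

Emit:
jog_arm(increments=[{"dx":0,"dy":-0.005,"dz":0,"ax":0,"ay":0,"az":0,"fingers":0.35},{"dx":0,"dy":-0.005,"dz":0,"ax":0,"ay":0,"az":0,"fingers":0.35},{"dx":0,"dy":-0.005,"dz":0,"ax":0,"ay":0,"az":0,"fingers":0.35},{"dx":0,"dy":-0.005,"dz":0,"ax":0,"ay":0,"az":0,"fingers":0.35},{"dx":0,"dy":-0.005,"dz":0,"ax":0,"ay":0,"az":0,"fingers":0.35}])

```text
time_s: 13.05
tcp_pos: [0.5981, -0.0325, 0.08]
tool_rot: [1.257, 1.178, -1.257]
wrist_force: [0.4, 0.9, -0.0]
gripper_width: 0.0299
```

Emit:
jog_arm(increments=[{"dx":0,"dy":-0.005,"dz":0,"ax":0,"ay":0,"az":0,"fingers":0.35},{"dx":0,"dy":-0.005,"dz":0,"ax":0,"ay":0,"az":0,"fingers":0.35},{"dx":0,"dy":0,"dz":0,"ax":0,"ay":0,"az":0,"fingers":0.35},{"dx":0,"dy":0,"dz":0,"ax":0,"ay":0,"az":0,"fingers":0.35},{"dx":0,"dy":0,"dz":0,"ax":0,"ay":0,"az":0,"fingers":0.35}])

```text
time_s: 13.55
tcp_pos: [0.5888, -0.0319, 0.08]
tool_rot: [1.257, 1.178, -1.257]
wrist_force: [0.2, -0.5, -0.6]
gripper_width: 0.0298
```

```bash
python3 - <<'E'
from h import *
go(.05,-.015,.076)
s,d=snap('scene','s10');cv2.imwrite('pics/s10c.png',cv2.resize(s[140:245,235:370],None,fx=5.5,fy=5.5,interpolation=cv2.INTER_CUBIC))
E
```

```text
t 13.55 now fix [ 46.9 -15. ] z 80.0 F [ 0.2 -0.5 -0.6] w 29.8
tooly.ex 1.0 yaw err deg -0.01 tilt [-1.e+00  3.e-04  1.e-04]
tool shift mm [4.  3.1 0. ]
```

View pics/s10c.png

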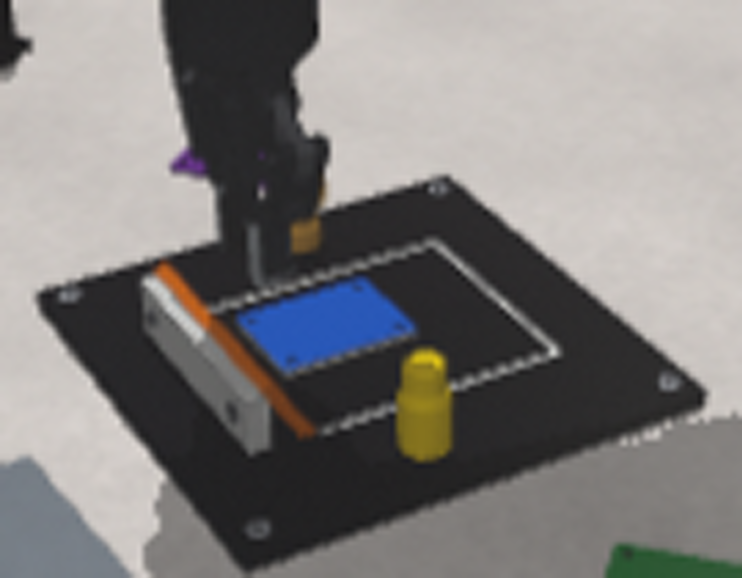

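The tag fell onto its bare face and lies flat, blue face up. I raise and retreat, then check from above.

Emit:
jog_arm(increments=[{"dx":-0.03,"dy":0,"dz":0,"ax":0,"ay":0,"az":0,"fingers":0.35},{"dx":-0.04,"dy":0,"dz":0,"ax":0,"ay":0,"az":0,"fingers":0.35},{"dx":-0.04,"dy":0,"dz":0,"ax":0,"ay":0,"az":0,"fingers":0.35},{"dx":-0.04,"dy":0,"dz":0,"ax":0,"ay":0,"az":0,"fingers":0.35},{"dx":-0.02,"dy":0,"dz":0,"ax":0,"ay":0,"az":0,"fingers":0.35}])

```text
time_s: 14.1
tcp_pos: [0.5897, -0.0322, 0.2541]
tool_rot: [1.258, 1.174, -1.254]
wrist_force: [0.8, -0.1, 0.8]
gripper_width: 0.0301
```

Emit:
jog_arm(increments=[{"dx":0,"dy":-0.016,"dz":0.038,"ax":0,"ay":0,"az":0,"fingers":0.35},{"dx":0,"dy":-0.016,"dz":0.038,"ax":0,"ay":0,"az":0,"fingers":0.35},{"dx":0,"dy":-0.016,"dz":0.038,"ax":0,"ay":0,"az":0,"fingers":0.35},{"dx":0,"dy":-0.016,"dz":0.038,"ax":0,"ay":0,"az":0,"fingers":0.35},{"dx":0,"dy":-0.016,"dz":0.038,"ax":0,"ay":0,"az":0,"fingers":0.35}])

```text
time_s: 14.6
tcp_pos: [0.4958, -0.2177, 0.2501]
tool_rot: [1.256, 1.178, -1.256]
wrist_force: [0.9, -0.8, 0.8]
gripper_width: 0.03
```

Emit:
jog_arm(increments=[{"dx":0,"dy":-0.016,"dz":0.038,"ax":0,"ay":0,"az":0,"fingers":0.35},{"dx":0,"dy":-0.016,"dz":0.038,"ax":0,"ay":0,"az":0,"fingers":0.35},{"dx":0,"dy":-0.016,"dz":0.038,"ax":0,"ay":0,"az":0,"fingers":0.35},{"dx":0,"dy":-0.016,"dz":0.038,"ax":0,"ay":0,"az":0,"fingers":0.35},{"dx":0,"dy":0,"dz":0,"ax":0,"ay":0,"az":0,"fingers":0.35}])

```text
time_s: 15.1
tcp_pos: [0.4207, -0.3677, 0.2495]
tool_rot: [1.259, 1.175, -1.261]
wrist_force: [0.5, 1.0, -0.1]
gripper_width: 0.03
```

```bash
python3 - <<'E'
from h import *
im,d=snap('top','t11');s,_=snap('scene','s11')
hsv=cv2.cvtColor(im,cv2.COLOR_BGR2HSV)
m=((hsv[...,0]>95)&(hsv[...,0]<130)&(hsv[...,1]>80)).astype(np.uint8);z=np.zeros_like(m);z[165:225,315:362]=1
c=max(cv2.findContours(m*z,0,2)[0],key=cv2.contourArea)
b=np.array([ray('top',u,v,.017) for u,v in cv2.boxPoints(cv2.minAreaRect(c))])
print([(fx(p)*1e3).round(1) for p in b])
P=pts('top',d);print('z',np.median(P[...,2][(m*z)>0]),np.ptp(np.percentile(P[...,2][(m*z)>0],[5,95])))
cv2.imwrite('pics/t11c.png',np.vstack([cv2.resize(im[70:250,80:600],(780,270)),cv2.resize(s[130:400,100:620],(780,300))[:330]]))
a=cv2.imread('pics/top0.png');cv2.imwrite('pics/diff.png',cv2.absdiff(a,im)[140:260,100:520])
E
```

```text
[array([-40.3,  16.5]), array([46. , 15.7]), array([ 45.5, -52.4]), array([-40.7, -51.1])]
z 0.016963664949931734 0.01302145830519802
```

View pics/t11c.png

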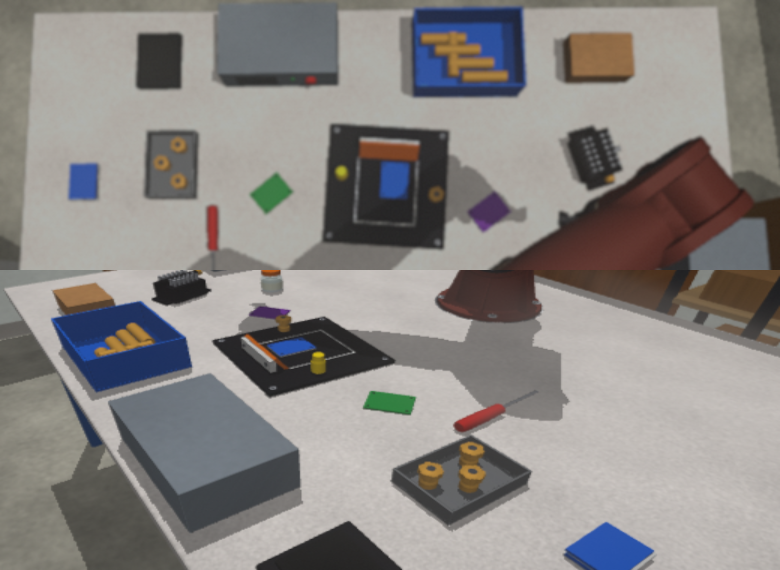

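```bash
python3 - <<'E'
from h import *
im=cv2.imread('pics/t11.png');d=np.load('pics/t11.npy');hsv=cv2.cvtColor(im,cv2.COLOR_BGR2HSV)
m=((hsv[...,0]>95)&(hsv[...,0]<130)&(hsv[...,1]>120)).astype(np.uint8);z=np.zeros_like(m);z[165:225,315:362]=1
m=cv2.erode(m*z,np.ones((5,5)))>0
P=pts('top',d)[m];F=np.c_[(P[:,:2]-O)@ex,(P[:,:2]-O)@ey,np.ones(len(P))]
k,r,_,_=np.linalg.lstsq(F,P[:,2],rcond=None);print(m.sum(),'slopes,z0',k.round(4),'rms',np.sqrt(r/len(P)))
d0=np.load('pics/s11.npy')
s0=cv2.imread('pics/scene0.png').astype(int);s1=cv2.imread('pics/s11.png').astype(int)
for n,(a,b,c,e) in dict(fitting=(165,192,280,300),sleeve=(200,226,304,320),tray=(280,352,362,452)).items(): print(n,np.abs(s0-s1)[a:b,c:e].mean().round(1))
def cen(im,lo,hi,box):
    h=cv2.cvtColor(im.astype(np.uint8),cv2.COLOR_BGR2HSV);a,b,c,e=box
    v,u=np.nonzero(cv2.inRange(h,lo,hi)[a:b,c:e]);return len(u),u.mean().round(2)+c,v.mean().round(2)+a
for n,lo,hi,b in [('sleeve',(22,120,60),(35,255,255),(195,230,300,325)),('fitting',(10,90,50),(21,255,255),(165,190,282,300)),('driver',(0,150,80),(6,255,255),(240,280,395,445)),('jar',(3,150,120),(12,255,255),(120,142,268,295))]:
    print(n,cen(s0,lo,hi,b),cen(s1,lo,hi,b))
E
```

```text
303 slopes,z0 [-2.9514  1.2859  0.053 ] rms [0.08420319]
fitting 13.5
sleeve 7.6
tray 1.2
sleeve (181, np.float64(311.6), np.float64(213.37)) (181, np.float64(311.6), np.float64(213.37))
fitting (114, np.float64(288.7), np.float64(177.58)) (119, np.float64(288.62), np.float64(177.7))
driver (156, np.float64(415.53), np.float64(262.99)) (206, np.float64(417.84), np.float64(261.84))
jar (17, np.float64(280.47), np.float64(130.76)) (23, np.float64(280.04), np.float64(130.39))
```

```bash
python3 - <<'E'
from h import *
im=cv2.imread('pics/t11.png');d=np.load('pics/t11.npy');hsv=cv2.cvtColor(im,cv2.COLOR_BGR2HSV)
m=((hsv[...,0]>95)&(hsv[...,0]<130)&(hsv[...,1]>120)).astype(np.uint8);z=np.zeros_like(m);z[165:225,315:362]=1
m=(cv2.erode(m*z,np.ones((5,5)))>0)&(d>0)
P=pts('top',d)[m];F=np.c_[(P[:,:2]-O)@ex,(P[:,:2]-O)@ey,np.ones(len(P))]
k,r,_,_=np.linalg.lstsq(F,P[:,2],rcond=None);print(m.sum(),'slopes,z0',k.round(4),'rms',np.sqrt(r/len(P)))
a=cv2.imread('pics/scene0.png')[225:290,380:470];b=cv2.imread('pics/s11.png')[225:290,380:470]
cv2.imwrite('pics/drv.png',cv2.resize(np.hstack([a,b]),None,fx=4,fy=4))
E
```

```text
301 slopes,z0 [-0.0201 -0.0173  0.0175] rms [0.00342678]
```

View pics/drv.png

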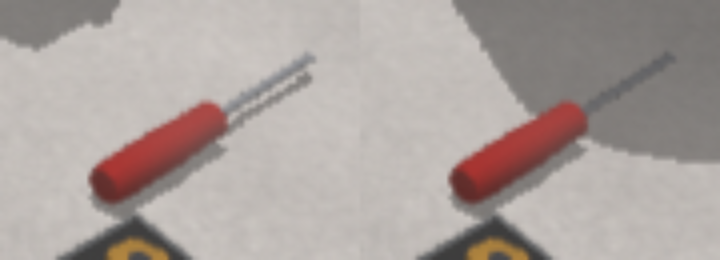

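The screwdriver has not moved; only the shadow differs. The tag is flat at z≈17 mm and inside the frame, so I hand in the job.

```bash
python3 -c "
from cell import env
print(env.finish_job())"
```

```text
the job is handed in; nothing more can be done
None
```

The tag is turned over: it lies flat on the bed, blue face up, inside the white frame. The job was handed in at about 15 s of the 54 s allowed.

**What I did:** I pushed the tag's near edge along the bed with both fingertips until it leaned on the stop by itself. At the end of that push the wrist force was about 5 N. I then moved the fingers behind the stop and pushed the upper end towards the robot until the tag fell onto its bare face. It was never grasped.

**Last checks, with the arm drawn back and touching nothing:**
- **Height and flatness:** The blue face is at z ≈ 17 mm, and a plane fit shows it level to about 1° (noise 3 mm).
- **Position:** The tag's outline is at fixture x -40 to +46 mm and y -52 to +16 mm, inside the frame. The colour mask reads it a few mm too large.
- **Other things:** The sleeve, fitting, jar and screwdriver are where they were, and the tray looks the same.

**Checks that disagreed at first:**
- **Plane fit:** The first fit was useless because of pixels with no depth reading; leaving those out gave the figures above.
- **Screwdriver:** Its colour centre shifted by 2 pixels. Comparing the two pictures showed only the arm's shadow had changed.

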